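# Lock the loaded jig with its click-stop knob

### The arm

A 6-joint arm with a two-finger parallel gripper is mounted at the origin on the work surface; the furniture and walls round the work are solid. World frame = base frame: x ahead of the robot, y to its left, z up, the work surface at z = 0. Lengths are in m, angles in rad, forces in N, time in s.
With the tool pointing down it reaches from about 0.3 to 0.825 m from the base axis. Payload 5.4 kg.
Tool frame: the origin (TCP) lies at the very end of the fingers, on their centre line; the grasp point (between the pads) lies 19 mm behind it; z points along the fingers, y is the line along which they close (so a half turn about z gives the same grasp; the last joint's range is limited). The gripper opens to 92 mm and grips with 3 to 60 N. Pads are 20 mm wide; open, the fingers measure 128 mm over their backs; the gripper's body (75 mm by 189 mm) begins 69 mm behind the grasp point.
Start: joints at [0.978, 0.158, 1.597, -0, 1.386, -0.21], TCP at [0.215, 0.533, 0.215] pointing down, gripper open.
Joint ranges: [-2.91, 2.91], [-0.94, 2.29], [0.18, 2.7], [-1.29, 4.43], [0.17, 2.64], [-3, 3]. Speed limits (rad/s): [2.57, 2.57, 3.14, 3.14, 3.14, 3.14].

### API

Orientations are given as a rotation vector (axis times angle).
In Python, from workcell import bot gives the robot as it stands. Calls block until the motion is done:
- bot.goto(position, orientation): joint-space move of the TCP to a pose.
- bot.line_to(position, rot=None, max_speed=0.15): straight line of the TCP; rot=None keeps the orientation; max_speed is the mean speed in m/s.
- bot.set_joints(angles): joint-space move.
- bot.set_gripper(opening, newtons=None): opening from 0.0 (shut) to 1.0 (fully open); newtons is the grip in N (None keeps the last); returns when the fingers have stopped.
- bot.hold(seconds).
- bot.inverse_kinematics(position, orientation): joint angles nearest the present ones, or None.
- bot.read_camera(name): name is "scene" or "top" or "wrist"; returns a dict with "pixels" (400x640x3 uint8, blue, green, red), "fx", "fy", "cx", "cy" (pixels), "R" (3x3) and "t" (3): a world point X has camera coordinates R X + t. Camera axes: x right, y down, z forward; pixel columns grow to the right and rows downward; lengths in m; the calibration is good to about 2 mm. A picture is of the moment at which its call begins. There is no depth.
A pose or a line that the arm cannot do raises bot.MotionError and nothing moves.
- bot.job_done(): hands the job in; it is judged then, once.
Readings, each from a call of its own:
- bot.current_clock(): time.
- bot.current_joints(): joint angles.
- bot.current_joint_vel(): joint speeds.
- bot.current_effort(): joint torques, N m.
- bot.current_ee_pos(): TCP position.
- bot.current_tool_rot(): TCP orientation.
- bot.current_contact_force(): force on the tool from outside, world axes, zero at the start.
- bot.current_ft_torque(): the same for the moment, N m.
- bot.current_opening(): opening from 0.0 (shut) to 1.0 (fully open).
- bot.current_grip_force(): force on a finger pad.
Only numpy, scipy, OpenCV 4.12 (cv2) and the standard library are available. Lean on these libraries where they do the work, as an engineer would, in place of code of your own. Each camera call takes 0.05 s, during which the arm holds its last target. There are 200 camera calls.

### The job

Two identical clamping jigs are screwed to the bench, and one of them has a beech block lying in its pocket. On that jig, take the black bar knob and turn it clockwise (seen from above) until it clicks past its detent and comes to rest against its stop, with the steel tongue over the block, then let go. Do not turn the knob of the empty jig, and leave the block in its pocket.

Things in the scene. Friction and masses are not known exactly. Their poses are not given: they have to be found in the camera images.
- loaded_grip (a point): Centre of the black bar knob of the jig that holds the block, on its upright turning axis, 75 mm above the bench. The bar is 46 mm long, 14 thick, 26 high (62 to 88 mm above the bench); nothing of the jig is higher. Turns with the knob: x axis along the bar, towards the end of the steel tongue beneath it (74 mm from the axis to its tip, 16 wide, top 45 mm above the bench); z up.
- loaded_knob (a joint): Angle of that knob in rad: 0 as found, growing clockwise seen from above. A spring strut presses it against a stop at 0 and, past a crest at 0.6, against the locked stop at 1.2 (69 degrees). Turning it takes about 0.13 N m at first, less towards the crest; let go before the crest it springs back to 0, well past it it snaps on to 1.2 by itself.
- block_center (a point): Centre of the flat beech block, 47 x 73 x 19 mm, loose in the pocket of the jig to be locked, its centre about 75 mm from the knob's axis, its top 34 mm above the bench; the locked tongue passes 2 mm over it. The jig is a plywood base 160 x 120 x 15 mm fixed to the bench, with wooden stops 27 mm high round the pocket and a steel spring strut 36 mm high opposite.
- empty_knob (a joint): Angle in rad of the knob of the other, identical jig, whose pocket is empty: 0 as found, growing clockwise seen from above. It must stay at its first stop.

How it is judged:
At the end, for the whole second after the job is handed in: The knob of the jig with the block rests at its locked stop (angle above 1.05 rad, stop at 1.2) and is still, the other knob is still at its first stop (below 0.17 rad), and the block lies flat in its pocket, within 10 mm of where it was (value of joint loaded_knob above 1.05 rad and velocity of joint loaded_knob between -0.1 and 0.1 rad/s and value of joint empty_knob below 0.17 rad and distance of block_center from where it was at the start of the episode below 0.01 m and angle between block_center's own z axis and vertical below 0.15 rad); the robot touches nothing.
It fails at once if the knob of the empty jig is turned by more than 20 degrees (value of joint empty_knob above 0.35 rad).
It fails at once if the block is pushed or lifted out of its pocket (distance of block_center from where it was at the start of the episode above 0.02 m).
It also fails if it takes over 32 s, if anything falls off the work surface, if the arm or the gripper's body presses on something with over 40 N, if the wrist force passes 120 N, or if a joint passes its speed limit or range.

## Working session

There is one attempt and no reset: what is moved stays moved. The work goes in short steps, each a Python script; the robot and the scene stay as the last script left them, time stands still between calls to the robot, and variables do not carry over. Pictures are saved under pics/ and viewed, at most 10 in all, crops included, and the job is handed in when it is done.

```bash
mkdir -p pics; python3 - <<'E'
from workcell import bot
import cv2
for n in("top","scene"):
    c=bot.read_camera(n); cv2.imwrite(f"pics/{n}1.png",c["pixels"]); print(n,c["fx"],c["cx"],c["cy"],c["R"],c["t"])
print(bot.current_clock(),bot.current_tool_rot())
E
```

```text
top 502.35609179365184 315.88478649048767 197.9208921081823 [[ 0.01162151 -0.99977073 -0.01798415]
 [-0.98254173 -0.00807781 -0.18586688]
 [ 0.185679    0.01983023 -0.98241034]] [-0.10840602  0.51295629  0.92876671]
scene 369.9188725455673 319.3783897362633 197.49984541661237 [[ 0.88378719 -0.46760842 -0.01620399]
 [-0.28758269 -0.51556571 -0.80714819]
 [ 0.36907507  0.71800721 -0.59012646]] [-0.49465857  0.15782915  0.77653308]
0.1 [-5.97495955e-01 -3.08356860e+00  2.44670241e-03]
```

View pics/top1.png

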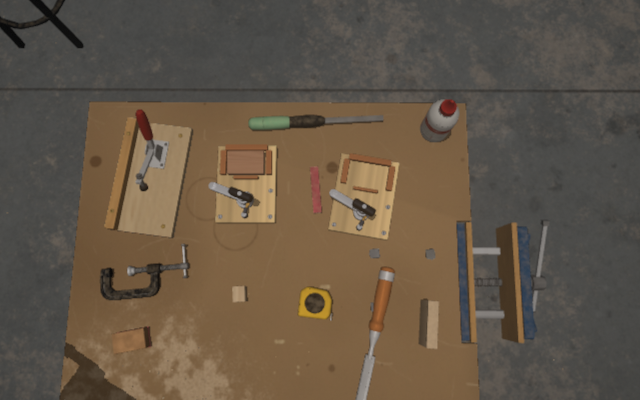

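View pics/scene1.png

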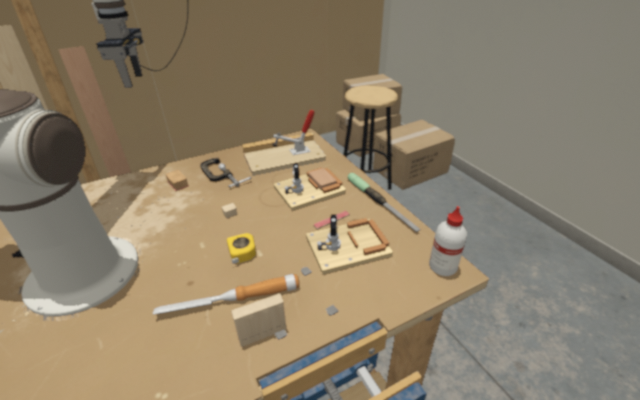

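The left jig in the top view, around (246,185), holds the block. Its knob is at about (239,195), with the tongue tip near (212,186). The right jig, around (365,195), is empty.

```bash
cat > h.py <<'E'
from workcell import bot
import cv2, numpy as np
def ray(c,u,v,z):
    C=-c["R"].T@c["t"]; d=c["R"].T@np.array([(u-c["cx"])/c["fx"],(v-c["cy"])/c["fy"],1])
    return C+d*(z-C[2])/d[2]
def proj(c,X):
    p=c["R"]@np.array(X)+c["t"]; return c["fx"]*p[0]/p[2]+c["cx"],c["fy"]*p[1]/p[2]+c["cy"]
E
python3 - <<'E'
from h import *
c=bot.read_camera("top"); im=c["pixels"]; x0,y0=205,140
r=im[y0:y0+90,x0:x0+80]
m=(r.max(2)<60).astype(np.uint8)
n,l,s,ce=cv2.connectedComponentsWithStats(m)
for i in range(1,n):
    if s[i,4]>15:
        p=np.argwhere(l==i)[:,::-1].astype(np.float32); q=cv2.minAreaRect(p); print(s[i],ce[i]+[x0,y0],q)
        b=cv2.boxPoints(q)+[x0,y0]
        print([ray(c,*k,.088)[:2].round(4) for k in b], ray(c,*(ce[i]+[x0,y0]),.08).round(4))
cv2.imwrite("pics/c1.png",cv2.resize(r,None,fx=6.5,fy=6.5,interpolation=cv2.INTER_CUBIC))
print(ray(c,212,186,.045), ray(c,246,163,.034))
E
```

```text
[ 24  48  24  14 150] [240.91333333 194.84666667] ((35.39655303955078, 54.75862121582031), (24.697479248046875, 7.799203872680664), 21.801410675048828)
[array([0.5128, 0.0612]), array([0.5266, 0.0563]), array([0.5095, 0.0127]), array([0.4957, 0.0176])] [0.5125 0.0373 0.08  ]
[0.53654589 0.10098177 0.045     ] [0.58643278 0.03761584 0.034     ]
```

View pics/c1.png

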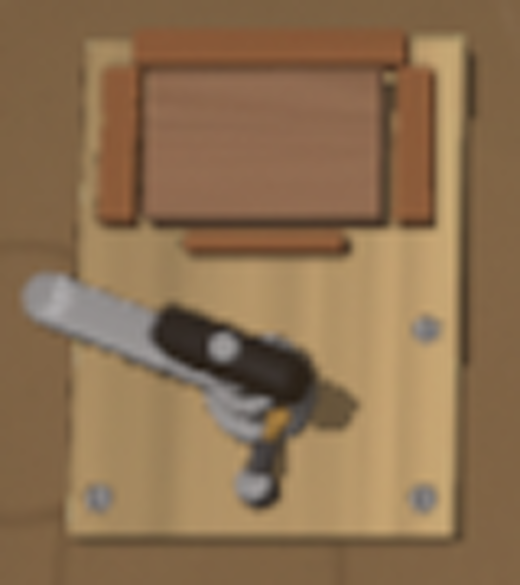

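The silver bolt on the knob is at crop (222,347), which is about image (239.2,193.4). The tongue points left and slightly up. Next I hover above the knob and refine the estimate with the wrist camera.

```bash
cat >> h.py <<'E'
from scipy.spatial.transform import Rotation as Ro
def rv(a,flip=0): # tool x along world heading a, z down
    a=a+np.pi*flip; x=np.array([np.cos(a),np.sin(a),0]); z=np.array([0,0,-1.]); return Ro.from_matrix(np.c_[x,np.cross(z,x),z]).as_rotvec()
E
python3 - <<'E'
from h import *
c=bot.read_camera("top"); P=ray(c,239.2,193.4,.088); T=ray(c,212,186,.045)
a=np.deg2rad(68.6); print(P,T,np.rad2deg(np.arctan2(T[1]-P[1],T[0]-P[0])))
for f in(0,1):
    for g in(0,-1.2):
        q=bot.inverse_kinematics([P[0],P[1],.06],rv(a+g,f)); print(f,g,None if q is None else np.round(q,3))
f=0 if bot.inverse_kinematics([P[0],P[1],.06],rv(a-1.2,0)) is not None and abs(bot.inverse_kinematics([P[0],P[1],.06],rv(a-1.2,0))[5])<2.9 else 1
print("flip",f)
bot.goto([P[0],P[1],.22],rv(a,f))
w=bot.read_camera("wrist"); cv2.imwrite("pics/w1.png",w["pixels"])
print(bot.current_joints(),bot.current_clock(),proj(w,P),-w["R"].T@w["t"])
E
```

```text
[0.51369692 0.03924885 0.088     ] [0.53654589 0.10098177 0.045     ] 69.6891629413562
0 0 [-0.159  0.186  1.895 -0.     1.061  0.215]
0 -1.2 [-0.159  0.186  1.895 -0.     1.061  1.415]
1 0 [-0.159  0.186  1.895 -0.     1.061 -2.927]
1 -1.2 [-0.159  0.186  1.895  0.     1.061 -1.727]
flip 0
[-1.57146685e-01 -1.57231846e-03  1.75586089e+00  1.94789673e-04
  1.38734979e+00  2.14814476e-01] 2.325 (np.float64(319.8028479939513), np.float64(190.42819459929171)) [0.54088401 0.10930486 0.38976368]
```

View pics/w1.png

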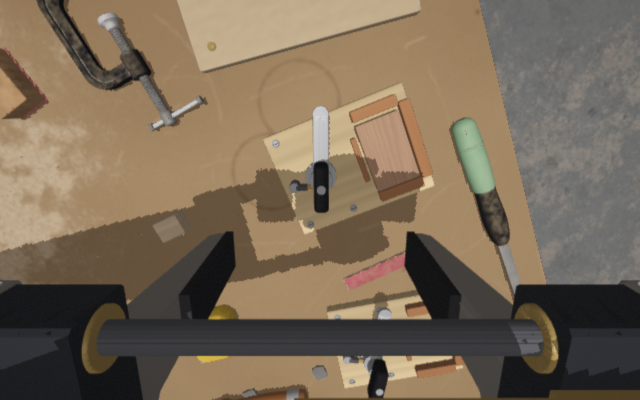

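The wrist view agrees with the estimate. The bolt is at (321,190) against a predicted (320,190), and the bar and tongue are upright in the image, so the heading is right. I descend, grip, and turn joint 6 alone about the knob axis.

```bash
python3 - <<'E'
from h import *
w=bot.read_camera("wrist"); P=(ray(w,321.2,190,.088)+np.array([.5137,.0392,.088]))/2; print(P)
a=np.deg2rad(68.8)
bot.line_to([P[0],P[1],.058],rv(a),max_speed=.1)
print("F",bot.current_contact_force())
bot.set_gripper(0,30)
print(bot.current_opening(),bot.current_contact_force(),bot.current_grip_force())
q0=np.array(bot.current_joints())
for d in np.arange(.15,1.16,.1):
    q=q0.copy(); q[5]+=d; bot.set_joints(q); print(round(d,2),np.round(bot.current_contact_force(),1),np.round(bot.current_ft_torque(),2))
print(bot.current_opening(),bot.current_clock())
w=bot.read_camera("wrist"); cv2.imwrite("pics/w2.png",w["pixels"])
E
```

```text
[0.51436321 0.0391956  0.088     ]
F [-0.62571376 -0.85208799  0.45435812]
0.1528350537338688 [ 0.40851372 -0.47294952 -0.96499384] 29.998876601457596
0.15 [ 0.2 -0.   0. ] [-0.03  0.1   0.08]
0.25 [-0.3  0.2 -0.2] [-0.03  0.07  0.07]
0.35 [-0.1  1.   1.2] [0.06 0.19 0.06]
0.45 [-0.3  1.4  0.4] [0.08 0.31 0.03]
0.55 [-1.6  1.4  0.9] [ 0.21  0.36 -0.03]
0.65 [-2.   2.2  2. ] [ 0.37  0.52 -0.03]
0.75 [-2.2  3.5  3. ] [ 0.48  0.61 -0.05]
0.85 [-2.9  4.7  3.4] [ 0.64  0.71 -0.11]
0.95 [-3.3  4.7  3.2] [ 0.64  0.73 -0.1 ]
1.05 [-2.   4.8  2.7] [ 0.73  0.75 -0.14]
1.15 [-3.2  4.4  4.1] [ 0.74  0.73 -0.12]
0.14797433816056155 8.0667
```

View pics/w2.png

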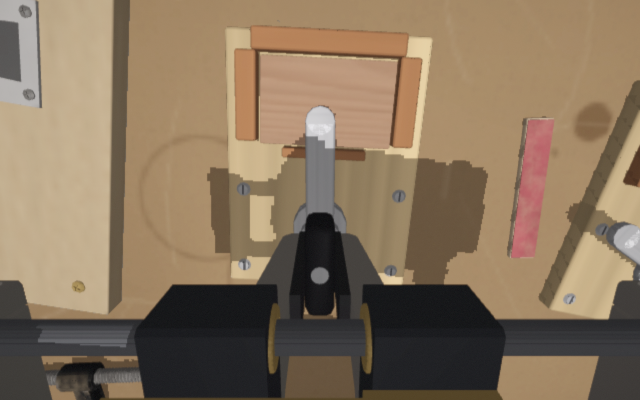

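The bar turned with the fingers. The tongue tip, at (320,120), is over the block, and the block is still in its pocket. I release, retreat and check.

```bash
python3 - <<'E'
from h import *
bot.set_gripper(0.6)
p=np.array(bot.current_ee_pos()); bot.line_to([p[0],p[1],.22],max_speed=.1)
bot.hold(.5)
w=bot.read_camera("wrist"); cv2.imwrite("pics/w3.png",w["pixels"])
print(bot.current_contact_force(),bot.current_clock())
E
```

```text
[-0.04037076 -0.50872947  0.68422737] 11.1833
```

View pics/w3.png

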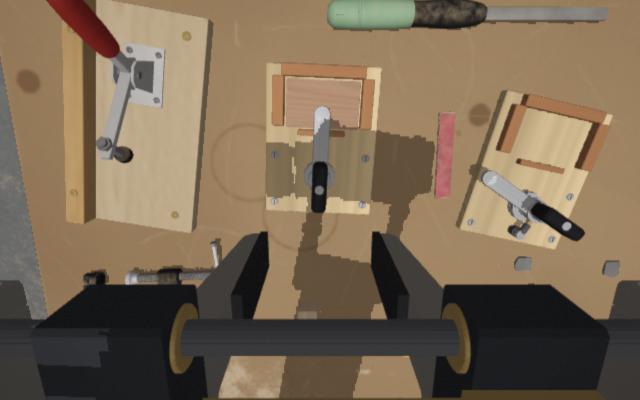

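After release the tongue stays over the block, tip at (322,112) and bolt at (319,190). It is slightly past the angle I released it at, so it is on the locked stop. The empty jig is unchanged.

```bash
python3 -c "
from workcell import bot
print(bot.job_done())"
```

```text
the job is handed in; nothing more can be done
None
```

The loaded jig's knob is turned clockwise to its locked stop with the tongue over the block. The block is still in its pocket, the empty jig was not touched, and the job is handed in (no verdict was returned).

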